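# Slide two cheese wheels home in the sloped tray

## Task

The sloped wooden tray should hold two small yellow cheese wheels, one in each lane, lying flat and resting against the back stop at the low end. Take the yellow wheel from the table, lay it in the empty lane and slide it down to the stop, and slide down the yellow wheel that is stuck part-way in the other lane as well. Leave the red wheel where it stands.

Things in the scene. Friction and masses are not known exactly. Their poses are not given: they have to be found in the camera images.
- tray: Fixed wooden two-lane tray. Origin: centre of the lane floor's surface. x: down the slope (12 deg, away from robot); y: left; z: square to floor. Floor from x=-130 (open high end) to +130 mm, the face of the 36 mm high back stop. Lanes centred on y=+47 (left), -47 mm (right), 84 mm wide; fences 10 mm thick, 22 high. Wheel at the stop: origin x=99 mm. Wheels stay put on the slope until pushed.
- yellow_table: The small yellow waxed cheese wheel lying flat on the table: 62 mm across and 32 mm high, about 100 g, rounded edges; origin at the centre of its underside, z axis along its own axis.
- yellow_lane: The small yellow waxed cheese wheel lying part-way down the tray's left lane: 62 mm across and 32 mm high, about 100 g, rounded edges; origin at the centre of its underside, z axis along its own axis.
- red_wheel: A small red waxed cheese wheel lying flat on the table, to be left alone: 62 mm across and 32 mm high, about 100 g, rounded edges; origin at the centre of its underside, z axis along its own axis.
Not all that is in view belongs to the job. Leave any pink look-alike of the yellow_lane alone.

How it is judged (in metres and radians):
At the end, for the whole second after the job is handed in: Both yellow wheels lie flat (within about 10 degrees) on the tray floor, the one from the table in the lane that was empty (right, -y) and the other still in its own lane (left, +y), each at rest within 10 mm of the back stop (x of yellow_lane in the frame of tray between 0.089 and 0.103 m and y of yellow_lane in the frame of tray between 0.027 and 0.067 m and z of yellow_lane in the frame of tray between -0.006 and 0.008 m and angle between the z axis of each of yellow_lane, yellow_table and the z axis of tray, either way round below 0.17 rad and linear speed of each of yellow_lane, yellow_table below 0.01 m/s and x of yellow_table in the frame of tray between 0.089 and 0.103 m and y of yellow_table in the frame of tray between -0.067 and -0.027 m and z of yellow_table in the frame of tray between -0.006 and 0.008 m); the robot touches nothing.
It fails at once if the red wheel is moved more than 30 mm (distance of red_wheel from where it was at the start of the episode above 0.03 m).
It also fails if it takes over 53 s, if anything falls off the work surface, if the arm or the gripper's body presses on something with over 40 N, if the wrist force passes 120 N, or if a joint passes its speed limit or range.

## Robot

A 6-joint arm with a two-finger parallel gripper is mounted at the origin on the work surface. World frame = base frame: x ahead of the robot, y to its left, z up, the work surface at z = 0. Lengths are in m, angles in degrees, forces in N, time in s.
With the tool pointing down it reaches from about 0.375 to 0.9 m from the base axis. Payload 3.1 kg.
Tool frame: the origin (TCP) lies midway between the tips of the shut fingers; the grasp point (between the pads) lies 19 mm behind it; z points along the fingers, y is the line along which they close (so a half turn about z gives the same grasp; the last joint's range is limited). The gripper opens to 87 mm and grips with 3 to 60 N. Pads are 19 mm wide; open, the fingers measure 117 mm over their backs; the gripper's body (75 mm by 190 mm) begins 51 mm behind the grasp point.
Start: joints at [-86.144, 30.224, 82.088, -0, 67.689, -10.227], TCP at [0.152, -0.606, 0.223] pointing down, gripper open.
Joint ranges: [-176.69, 176.69], [-43.24, 126.21], [12.49, 139.97], [-82, 262], [0, 151.66], [-163.58, 163.58]. Speed limits (degrees/s): [159.86, 159.86, 180, 180, 180, 180].

## Interface

Orientations are given as a 3x3 rotation matrix whose columns are the frame's x, y, z axes.
In Python, from rig import read_state, optics, bot gives the robot as it stands. The module is installed in compiled form; this text tells all that it offers.
- The arm moves only by the tool send_rows, never from a script. Its argument "commands" is a list of rows, each a list of 7 numbers: the turn, a rotation vector about the tool's x, y, z in units of 5 degrees (1.0 is 5 degrees), then the shift along the tool's x, y, z in units of 30 mm (1.0 is 30 mm), then the opening, from 0 (shut) to 1 (fully open). In form: [[rx, ry, rz, tx, ty, tz, gripper], ...]. A call has 1 to 20 rows; each row is the pose to reach, as a shift and turn from the pose commanded when the call began, along the tool's axes at that moment; what a row does not reach only later rows make up. A row lasts 1/12 s, in which the tool goes at most 41.7 mm and 7.16 degrees, less where a joint would pass 70% of its speed; a pose out of reach is approached as far as the arm can. A call with a gripper value outside its range is refused whole. The fingers move at their own pace and stop on an object; the grip force is fixed at half the most. Time passes only in rows, so rows that repeat a pose let the fingers close. It gives the time, the measured TCP pose, the force, the opening and the grip force at its end, in the units of the state.
- read_state(): the state, without advancing time (a new reading comes with each control period).
- optics.capture(name): name is "scene" or "top" or "wrist"; returns a dict with "image" (400x640x3 uint8, blue, green, red), "intrinsics" (3x3 intrinsics, pixels), "extrinsics" (4x4, takes a point from world to camera coordinates); the wrist camera has in their place "T_tool_cam" (4x4, takes a point from camera to tool coordinates, whose origin is the TCP and whose axes are the flange's). Camera axes: x right, y down, z forward; pixel columns grow to the right and rows downward; lengths in m; the calibration is good to about 2 mm. A picture is of the moment at which its call begins: read the wrist's pose just before it. There is no depth.
- bot.hand_in(): hands the job in; it is judged then, once.
The state is a dict: "time_s": time; "joint_positions": joint angles; "qvel": joint speeds; "tau": joint torques, N m; "position": TCP position; "tcp_rot": TCP orientation; "force": force on the tool from outside, world axes, zero at the start; "moment": the same for the moment, N m; "opening": opening from 0.0 (shut) to 1.0 (fully open); "grasp_force": force on a finger pad.
Only numpy, scipy, OpenCV 4.12 (cv2) and the standard library are available. Lean on these libraries where they do the work, as an engineer would, in place of code of your own. Each camera call takes 0.05 s, during which the arm holds its last target. There are 200 camera calls.

## Working session

There is one attempt and no reset: what is moved stays moved. The work goes in short steps, Python scripts to look and compute and a tool call to move; the robot and the scene stay as the last step left them, time stands still between calls to the robot, and variables do not carry over. Pictures are saved under pics/ and viewed, at most 10 in all, crops included, and the job is handed in when it is done.

Besides the shell and the picture viewer there is one more tool, called after ">>>" as a command line: name --pt "numbers of a row" for each row, then --argument value for the rest. send_rows: Moves the arm, as the interface text tells. Its arguments: {"type":"object","properties":{"commands":{"type":"array","items":{"type":"array","items":{"type":"number"}}}},"required":["commands"]}

```bash
mkdir -p pics
python3 - <<'E'
from rig import read_state, optics
import cv2, numpy as np, pickle
d={}
s=read_state(); print(s['time_s'],s['position'],s['tcp_rot'])
for n in ['scene','top']:
    c=optics.capture(n); d[n]=c; cv2.imwrite(f'pics/{n}0.png',c['image'])
    print(n,np.round(c['intrinsics'],1).tolist(),np.round(c['extrinsics'],3).tolist())
pickle.dump(d,open('cap0.pkl','wb'))
E
```

```text
0.0 [ 0.15206326 -0.60546148  0.22156662] [[ 9.69934981e-01  2.43364138e-01 -1.68960348e-04]
 [ 2.43363927e-01 -9.69932641e-01  2.16112648e-03]
 [ 3.62060526e-04 -2.13727103e-03 -9.99997650e-01]]
scene [[362.3, 0.0, 322.8], [0.0, 362.3, 200.5], [0.0, 0.0, 1.0]] [[-0.87, 0.493, 0.014, 0.515], [0.363, 0.658, -0.66, -0.213], [-0.335, -0.569, -0.751, 1.237], [0.0, 0.0, 0.0, 1.0]]
top [[519.9, 0.0, 312.8], [0.0, 519.9, 203.2], [0.0, 0.0, 1.0]] [[-0.028, -0.999, 0.026, 0.027], [-0.995, 0.025, -0.098, 0.61], [0.098, -0.028, -0.995, 1.17], [0.0, 0.0, 0.0, 1.0]]
```

View pics/scene0.png

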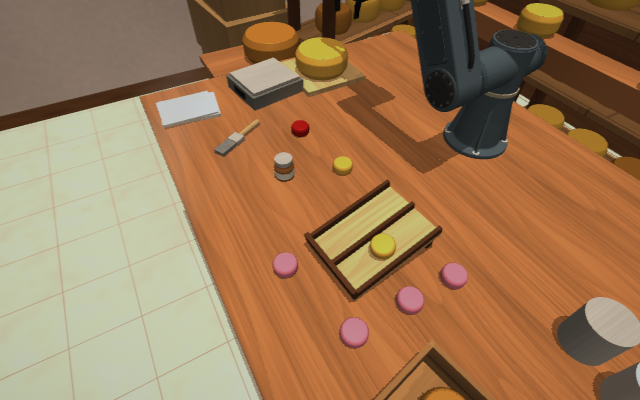

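View pics/top0.png

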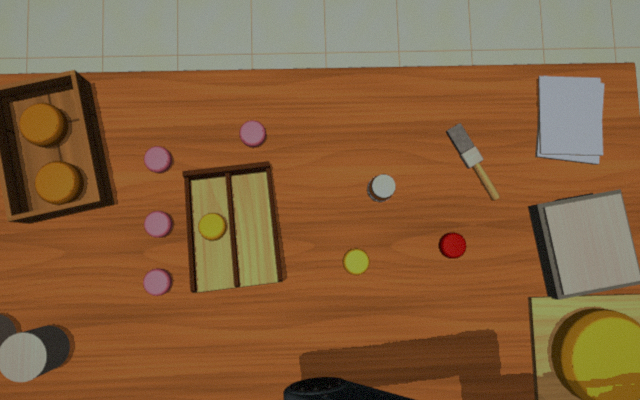

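Scene: table-yellow at (342,165), lane-yellow at (383,245), red at (300,128), pinks at (285,265), (354,332), (410,300) and (454,275). Top: table-yellow (356,261), lane-yellow (212,226), red (453,245), pinks (253,133), (158,159), (158,224), (157,281). 
Candidates for the table wheel, in top pixels: yellow (356,261), lane-yellow (212,226), red (453,245), white jar (383,186), the pinks, and the large wheels at (605,355), (42,125) and (58,183). I choose (356,261). It is small, yellow and flat on the table.

```bash
cat > h.py <<'E'
import numpy as np, cv2
from scipy.optimize import least_squares
def proj(c,P):
    P=np.atleast_2d(P); E=np.array(c['extrinsics']); q=P@E[:3,:3].T+E[:3,3]; p=q@np.array(c['intrinsics']).T
    return p[:,:2]/p[:,2:]
def tri(pairs):
    return least_squares(lambda X: np.concatenate([(proj(c,X)[0]-p) for c,p in pairs]),[.5,0,.03])
def yellow(img,box):
    x0,y0,x1,y1=box; h=cv2.cvtColor(img,cv2.COLOR_BGR2HSV)
    m=cv2.inRange(h,(22,190,70),(35,255,255)); k=np.zeros_like(m); k[y0:y1,x0:x1]=m[y0:y1,x0:x1]
    n,l,st,ce=cv2.connectedComponentsWithStats(k); i=1+np.argmax(st[1:,4]); return (l==i),st[i],ce[i]
E
python3 - <<'E'
import pickle; from h import *
d=pickle.load(open('cap0.pkl','rb'))
B={'table':{'top':(330,235,385,285),'scene':(325,148,362,182)},'lane':{'top':(192,208,232,245),'scene':(362,225,405,262)}}
th=np.linspace(0,2*np.pi,40,endpoint=False)
for w in B:
    ms={}
    for n in d:
        m,st,ce=yellow(d[n]['image'],B[w][n]); print(w,n,st,ce); ms[n]=ce
    r=tri([(d[n],ms[n]) for n in d]); print(r.x, 'res',r.fun)
t=d['top']['image'];s=d['scene']['image']
a=cv2.resize(t[155:300,175:290],None,fx=3.4,fy=3.4,interpolation=cv2.INTER_CUBIC)
b=cv2.resize(s[175:300,300:447],None,fx=2.7,fy=2.7,interpolation=cv2.INTER_CUBIC)
cc=cv2.resize(t[235:290,330:385],None,fx=3,fy=3); 
o=np.zeros((600,800,3),np.uint8); o[:a.shape[0],:a.shape[1]]=a; o[:b.shape[0],395:395+b.shape[1]]=b; o[400:400+cc.shape[0],400:400+cc.shape[1]]=cc
cv2.imwrite('pics/crop.png',o); print(a.shape,b.shape)
E
```

```text
Traceback (most recent call last):
  File "h.py", line 11, in yellow
    n,l,st,ce=cv2.connectedComponentsWithStats(k); i=1+np.argmax(st[1:,4]); return (l==i),st[i],ce[i]
                                                       ~~~~~~~~~^^^^^^^^^^
ValueError: attempt to get argmax of an empty sequence
```

Run:
```python
import pickle; from h import *
d=pickle.load(open('cap0.pkl','rb'))
for n,pts in {'top':[(356,261),(212,226),(205,260),(320,261)],'scene':[(342,163),(383,243),(350,230),(342,190)]}.items():
    h=cv2.cvtColor(d[n]['image'],cv2.COLOR_BGR2HSV)
    print(n,[h[y,x].tolist() for x,y in pts])
t=d['top']['image'];s=d['scene']['image']
a=cv2.resize(t[155:300,175:290],None,fx=3.4,fy=3.4,interpolation=cv2.INTER_CUBIC)
b=cv2.resize(s[175:300,300:447],None,fx=2.7,fy=2.7,interpolation=cv2.INTER_CUBIC)
cc=cv2.resize(t[235:290,330:385],None,fx=3,fy=3); 
o=np.zeros((600,800,3),np.uint8); o[:a.shape[0],:a.shape[1]]=a; o[:b.shape[0],395:395+b.shape[1]]=b; o[400:400+cc.shape[0],400:400+cc.shape[1]]=cc
cv2.imwrite('pics/crop.png',o); print(a.shape,b.shape)
```

```text
top [[32, 153, 158], [28, 189, 151], [22, 131, 154], [14, 188, 134]]
scene [[26, 173, 200], [28, 166, 200], [22, 119, 200], [13, 171, 174]]
(493, 391, 3) (338, 397, 3)
```

View pics/crop.png

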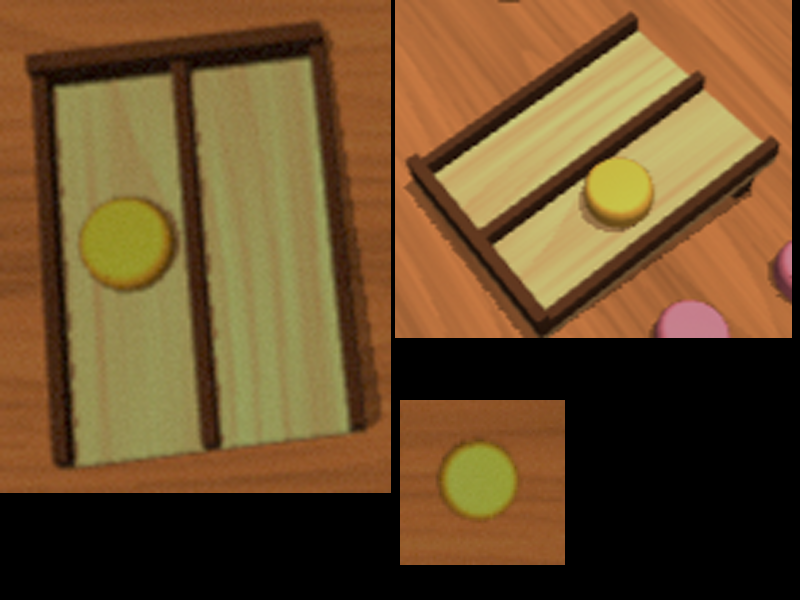

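The crop shows a plain yellow disc at top (356,261), which confirms the choice. The tray's open end is towards the robot, its right lane is empty, and its stop is at the far end. I'll fit the tray from hand-picked corners and triangulate the wheels.

```bash
sed -i 's/(22,190,70),(35,255,255)/LO,HI/; 1a LO,HI=(24,135,60),(38,255,255)' h.py
python3 - <<'E'
import pickle; from h import *
from scipy.spatial.transform import Rotation as R
d=pickle.load(open('cap0.pkl','rb'))
T=[(-130,94,22,64,462),(-130,0,22,211,447),(-130,-94,22,358,430),(-130,-5,0,221,447),(-130,-89,0,350,432),(-130,89,0,76,466),(-130,5,0,203,450),(130,89,0,53,87),(130,5,0,172,74),(130,-5,0,193,70),(130,-89,0,310,58)]
S=[(-130,0,22,699,80),(-130,-94,22,632,20),(-130,94,22,772,146),(-130,-89,0,637,36),(-130,5,0,703,97)]
T=np.array(T,float);S=np.array(S,float)
pt=np.c_[175+T[:,3]/3.4,155+T[:,4]/3.4]-.35; ps=np.c_[300+(S[:,3]-395)/2.7,175+S[:,4]/2.7]-.3
def rot(y,p): return R.from_euler('ZY',[y,p],degrees=True)
def f(v,pitch=None):
    r=rot(v[3],v[4] if pitch is None else pitch); g=lambda A:r.apply(A[:,:3]/1e3)+v[:3]
    return np.r_[(proj(d['top'],g(T))-pt).ravel(),(proj(d['scene'],g(S))-ps).ravel()]
b=least_squares(lambda v:f(v),[.7,.2,.05,0,12]); print('free',b.x.round(4),np.sqrt(np.mean(b.fun**2)))
a=least_squares(lambda v:f(v,12),[.7,.2,.05,0]); print('12deg',a.x.round(4),np.sqrt(np.mean(a.fun**2))); print(a.fun.reshape(-1,2).round(1).tolist())
tp=np.r_[a.x,12]; pickle.dump(tp,open('tray.pkl','wb')); Rt=rot(*tp[3:])
B={'table':{'top':(330,235,385,285),'scene':(325,148,362,182)},'lane':{'top':(192,208,232,245),'scene':(362,225,405,262)}}
for w in B:
    ms={}; mk={}
    for n in d:
        m,st,ce=yellow(d[n]['image'],B[w][n]); print(w,n,st,ce.round(1)); ms[n]=ce; mk[n]=m
    r=tri([(d[n],ms[n]) for n in d]); print('centroid tri',r.x.round(4),'res',r.fun.round(1))
    # silhouette fit: hull of cylinder rings vs mask bbox/centroid
    ax=np.array([0,0,1.]) if w=='table' else Rt.apply([0,0,1.])
    Q=np.eye(3) if w=='table' else Rt.as_matrix(); th=np.linspace(0,2*np.pi,60)
    def sil(X):
        o=[]
        rings=np.concatenate([np.c_[q*np.cos(th),q*np.sin(th),0*th+z] for q,z in[(.026,0),(.031,.006),(.031,.026),(.026,.032)]])@Q.T+X
        for n in d:
            h=cv2.convexHull(proj(d[n],rings).astype(np.float32)); M=cv2.moments(h); o+=[M['m10']/M['m00']-ms[n][0],M['m01']/M['m00']-ms[n][1]]
        return o
    r=least_squares(sil,r.x-[0,0,.016],diff_step=1e-3); print('base',r.x.round(4),np.round(r.fun,1),'in tray',Rt.inv().apply(r.x-tp[:3]).round(4))
E
```

```text
free [ 0.5544  0.1937  0.0365  5.3094 10.2519] 0.5177682837188157
12deg [0.5543 0.1941 0.0344 5.4061] 0.6380924466236935
[[-0.8, -0.2], [-0.6, -1.2], [-0.6, -1.6], [0.2, 0.0], [0.1, -0.3], [0.1, -0.2], [0.9, -0.3], [0.4, 0.8], [1.2, 0.4], [-0.8, 1.1], [0.4, 0.5], [0.4, -0.2], [0.6, 0.2], [0.8, -0.3], [0.0, 0.2], [-0.1, -0.6]]
table scene [335 157  17  11 152] [342.5 162. ]
table top [345 250  23  24 436] [356.2 261.3]
centroid tri [ 0.4747 -0.0852  0.0312] res [ 0.  0.  0. -0.]
base [ 0.4749 -0.0849  0.0157] [ 0.  0.  0. -0.] in tray [-0.0992 -0.2702 -0.0402]
lane scene [372 234  22  20 345] [382.6 243.1]
lane top [199 214  24  23 445] [210.7 225.1]
centroid tri [0.5641 0.2378 0.0715] res [ 0.2  0.   0.1 -0.1]
base [0.5608 0.2372 0.056 ] [ 0.2  0.   0.1 -0.1] in tray [0.0058 0.0424 0.0233]
```

```bash
cat > mv.py <<'E'
import numpy as np, pickle, sys
from rig import read_state
from scipy.spatial.transform import Rotation as R
tp=pickle.load(open('tray.pkl','rb')); Rt=R.from_euler('ZY',tp[3:],degrees=True)
def tray(x,y,z): return Rt.apply([x,y,z])+tp[:3]
def tool(yaw,pitch):  # tool y down-lane, z into floor
    M=R.from_euler('ZY',[yaw,pitch],degrees=True).as_matrix(); return np.c_[M[:,1],M[:,0],-M[:,2]]
def units(p,M,s=None):
    s=s or read_state(); C=np.array(s['tcp_rot'])
    rv=R.from_matrix(C.T@M).as_rotvec(degrees=True)/5; t=C.T@(np.array(p)-s['position'])/.03
    return rv.round(2).tolist(),t.round(2).tolist()
def where():
    s=read_state(); print('t',s['time_s'],'pos',np.round(s['position'],4),'tray',Rt.inv().apply(s['position']-tp[:3]).round(4),'F',np.round(s['force'],1),'open',s['opening'],'g',s['grasp_force'],'j',np.round(s['joint_positions'],0))
E
python3 -c "
from mv import *
print(units([.475,-.085,.2],tool(tp[3],0)))"
```

```text
([-0.02, -0.02, -16.26], [14.66, -14.21, 0.75])
```

>>> send_rows --pt "0 0 -16.26 14.66 -14.21 0.75 1" --pt "0 0 -16.26 14.66 -14.21 0.75 1" --pt "0 0 -16.26 14.66 -14.21 0.75 1" --pt "0 0 -16.26 14.66 -14.21 0.75 1" --pt "0 0 -16.26 14.66 -14.21 0.75 1" --pt "0 0 -16.26 14.66 -14.21 0.75 1" --pt "0 0 -16.26 14.66 -14.21 0.75 1" --pt "0 0 -16.26 14.66 -14.21 0.75 1" --pt "0 0 -16.26 14.66 -14.21 0.75 1" --pt "0 0 -16.26 14.66 -14.21 0.75 1" --pt "0 0 -16.26 14.66 -14.21 0.75 1" --pt "0 0 -16.26 14.66 -14.21 0.75 1" --pt "0 0 -16.26 14.66 -14.21 0.75 1" --pt "0 0 -16.26 14.66 -14.21 0.75 1" --pt "0 0 -16.26 14.66 -14.21 0.75 1" --pt "0 0 -16.26 14.66 -14.21 0.75 1" --pt "0 0 -16.26 14.66 -14.21 0.75 1" --pt "0 0 -16.26 14.66 -14.21 0.75 1"

```text
time_s: 1.6
position: [0.4744, -0.0859, 0.1998]
tcp_rot: [[-0.094, 0.996, -0.001], [0.996, 0.094, -0.0], [-0.0, -0.001, -1.0]]
force: [0.3, 1.2, 0.2]
opening: 1.001
grasp_force: 0.0
```

Run:
```python
from mv import *; from rig import optics; import cv2
where(); s=read_state(); c=optics.capture('wrist'); pickle.dump((s,c),open('w1.pkl','wb')); cv2.imwrite('pics/w1.png',c['image']); print(np.round(c['T_tool_cam'],3).tolist())
print(units([.475,.17,.26],tool(tp[3],0)))
```

```text
t 1.6 pos [ 0.4744 -0.0859  0.1998] tray [-0.138  -0.2711  0.1398] F [0.3 1.2 0.2] open 1.0009866045479496 g 0.0 j [-24.  21. 104.  -0.  55. -29.]
[[-0.0, -0.961, -0.278, 0.076], [1.0, -0.0, 0.0, -0.0], [-0.0, -0.278, 0.961, -0.164], [0.0, 0.0, 0.0, 1.0]]
([-0.01, 0.0, -0.01], [8.51, 0.82, -2.01])
```

View pics/w1.png

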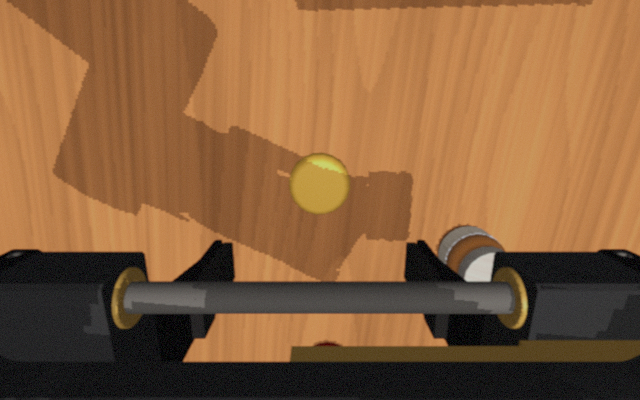

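The wrist view shows the table wheel at (320,184), partly in the arm's shadow, and the jar at (475,250) off to the right (+x) side.

```bash
cat >> h.py <<'E'
def wcam(s,c):
    T=np.eye(4); T[:3,:3]=s['tcp_rot']; T[:3,3]=s['position']
    return dict(intrinsics=c['intrinsics'],extrinsics=np.linalg.inv(T@np.array(c['T_tool_cam'])))
E
python3 - <<'E'
from mv import *; from h import *
d=pickle.load(open('cap0.pkl','rb')); s,c=pickle.load(open('w1.pkl','rb')); w=wcam(s,c)
P=np.array([[.4747,-.0852,.0312]]); print('pred',proj(w,P))
for ps in ([(w,(319.5,184)),(d['top'],(356.2,261.3)),(d['scene'],(342.5,162))],[(w,(319.5,184)),(d['top'],(356.2,261.3))],):
    r=tri(ps); print(r.x.round(4),r.fun.round(1))
r=tri([(d['scene'],(284,158)),(d['top'],(383,186))]); print('jar top',r.x,r.fun)
E
```

```text
pred [[319.47726068 184.07061913]]
[ 0.4747 -0.0851  0.0311] [ 0.  0. -0.  0.  0.  0.]
[ 0.4747 -0.0852  0.0308] [ 0. -0.  0.  0.]
jar top [ 0.64067077 -0.14674872  0.07081023] [-0.50077766 -0.08650114 -0.19889274  0.33983099]
```

>>> send_rows --pt "0 0 0 8.5 0.8 -2 1" --pt "0 0 0 8.5 0.8 -2 1" --pt "0 0 0 8.5 0.8 -2 1" --pt "0 0 0 8.5 0.8 -2 1" --pt "0 0 0 8.5 0.8 -2 1" --pt "0 0 0 8.5 0.8 -2 0" --pt "0 0 0 8.5 0.8 -2 0" --pt "0 0 0 8.5 0.8 -2 0" --pt "0 0 0 8.5 0.8 -2 0" --pt "0 0 0 8.5 0.8 -2 0"

```text
time_s: 2.48
position: [0.4747, 0.1686, 0.2596]
tcp_rot: [[-0.092, 0.996, -0.001], [0.996, 0.092, -0.001], [-0.001, -0.001, -1.0]]
force: [0.8, -1.1, -0.1]
opening: 0.709
grasp_force: 0.0
```

Run:
```python
from mv import *; from rig import optics; import cv2
where(); s=read_state(); c=optics.capture('wrist'); pickle.dump((s,c),open('w2.pkl','wb')); cv2.imwrite('pics/w2.png',c['image'])
```

```text
t 2.4833 pos [0.4747 0.1686 0.2596] tray [-0.1267 -0.0179  0.2034] F [ 0.8 -1.1 -0.1] open 0.7085307615688403 g 0.0 j [ 7. 18. 97. -0. 65.  2.]
```

View pics/w2.png

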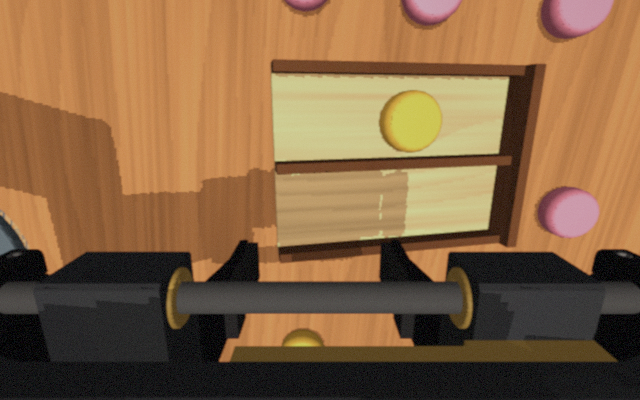

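The wrist view shows the lane wheel at (411,121), the tray's high-end floor corners at about (273,75) and (279,247), and the stop foot running from (508,79) to (490,235). I'll refit the tray with these points.

Run:
```python
from mv import *; from h import *
d=pickle.load(open('cap0.pkl','rb')); s,c=pickle.load(open('w2.pkl','rb')); w=wcam(s,c)
T=np.array([(-130,-89,0,350,432),(-130,89,0,76,466),(130,89,0,53,87),(130,-89,0,310,58)],float)
S=np.array([(-130,0,22,699,80),(-130,-94,22,632,20),(-130,94,22,772,146),(-130,-89,0,637,36),(-130,5,0,703,97)],float)
W=np.array([(-130,89,0,273,75),(-130,-89,0,279,247),(130,89,0,508,79),(130,-89,0,490,235),(130,5,0,500,156),(-130,5,0,276,163),(-130,-5,22,277,173)],float)
T[:,3:]=np.c_[175+T[:,3]/3.4,155+T[:,4]/3.4]-.35; S[:,3:]=np.c_[300+(S[:,3]-395)/2.7,175+S[:,4]/2.7]-.3
L=[(d['top'],T),(d['scene'],S),(w,W)]
def f(v,p=None):
    r=R.from_euler('ZY',[v[3],v[4] if p is None else p],degrees=True)
    return np.concatenate([(proj(c,r.apply(A[:,:3]/1e3)+v[:3])-A[:,3:]).ravel() for c,A in L])
for LL in (L,L[1:],L[2:]):
    L=LL
    b=least_squares(lambda v:f(v),[.55,.19,.035,5,12]);a=least_squares(lambda v:f(v,12),[.55,.19,.035,5]); print(b.x.round(4),a.x.round(4),np.abs(a.fun).max().round(1),a.fun[-14:].round(1))
    if len(LL)==3: tp=np.r_[a.x,12]; pickle.dump(tp,open('tray.pkl','wb'))
r=tri([(w,(411.5,120.5)),(d['top'],(210.7,225.1)),(d['scene'],(382.6,243.1))]);print('lane top',r.x.round(4),r.fun.round(1),R.from_euler('ZY',tp[3:],degrees=True).inv().apply(r.x-tp[:3]).round(4))
```

```text
[0.5556 0.1893 0.0398 5.0889 9.6495] [0.5563 0.19   0.0421 4.8723] 4.7 [ 0.8 -1.4 -0.3 -1.   1.8  0.2 -2.9 -4.7 -1.6 -1.   0.3 -2.   1.6  1.7]
[0.5557 0.1886 0.0387 5.0572 9.3049] [0.5566 0.1895 0.0415 4.746 ] 4.2 [ 1.4 -1.  -0.2 -0.9  1.8  1.  -3.2 -4.2 -1.8 -0.3  0.6 -1.8  1.9  1.9]
[ 0.5558  0.1888  0.0421  5.023  10.5737] [0.556  0.1893 0.045  4.8652] 3.4 [ 0.1 -0.9 -0.9  0.7  2.8  0.7 -2.2 -3.4 -0.8  0.  -0.4 -0.9  1.   3.1]
lane top [0.5616 0.2368 0.0669] [ 0.6 -0.   0.9  1.1  0.5  0.4] [0.0039 0.0461 0.0263]
```

Run:
```python
from mv import *; where()
M=tool(tp[3],12)
for p in [(-.08,.046,.06),(-.08,.046,.012)]: print(p,units(tray(*p),M))
```

```text
t 2.5333 pos [0.4748 0.1685 0.2596] tray [-0.1265 -0.0146  0.1955] F [ 0.2 -0.5  0.5] open 0.6617430897080168 g 0.0 j [ 7. 18. 97. -0. 65.  2.]
(-0.08, 0.046, 0.06) ([2.38, 0.01, 0.07], [2.02, 0.59, 4.74])
(-0.08, 0.046, 0.012) ([2.38, 0.01, 0.07], [2.02, 0.26, 6.3])
```

>>> send_rows --pt "2.4 0 0.07 2.0 0.6 4.5 0" --pt "2.4 0 0.07 2.0 0.6 4.5 0" --pt "2.4 0 0.07 2.0 0.6 4.5 0" --pt "2.4 0 0.07 2.0 0.6 4.5 0" --pt "2.4 0 0.07 2.0 0.6 4.5 0" --pt "2.4 0 0.07 2.0 0.6 4.5 0" --pt "2.4 0 0.07 2.0 0.6 4.5 0" --pt "2.4 0 0.07 2.0 0.6 4.5 0" --pt "2.4 0 0.07 2.0 0.4 5.4 0" --pt "2.4 0 0.07 2.0 0.3 6.0 0" --pt "2.4 0 0.07 2.0 0.26 6.3 0" --pt "2.4 0 0.07 2.0 0.26 6.3 0" --pt "2.4 0 0.07 2.0 0.26 6.3 0"

```text
time_s: 3.62
position: [0.4779, 0.2307, 0.0721]
tcp_rot: [[-0.087, 0.975, -0.205], [0.996, 0.085, -0.018], [-0.0, -0.206, -0.978]]
force: [-0.1, 0.8, 0.1]
opening: 0.007
grasp_force: 0.0
```

Run:
```python
from mv import *; where()
for p in [(-.08,.046,.012),(.04,.046,.012)]: print(p,units(tray(*p),tool(tp[3],12)))
```

```text
t 3.6167 pos [0.4779 0.2307 0.0721] tray [-0.0793  0.0472  0.0139] F [-0.1  0.8  0.1] open 0.007303369917000644 g 0.0 j [13. 40. 94.  2. 58.  7.]
(-0.08, 0.046, 0.012) ([0.02, 0.01, 0.03], [-0.04, -0.02, 0.06])
(0.04, 0.046, 0.012) ([0.02, 0.01, 0.03], [-0.05, 3.98, 0.07])
```

Now push along +tool y, to 119 mm in 10 mm steps.

>>> send_rows --pt "0 0 0 0 0.6 0 0" --pt "0 0 0 0 1.1 0 0" --pt "0 0 0 0 1.4 0 0" --pt "0 0 0 0 1.7 0 0" --pt "0 0 0 0 2.0 0 0" --pt "0 0 0 0 2.3 0 0" --pt "0 0 0 0 2.6 0 0" --pt "0 0 0 0 2.9 0 0" --pt "0 0 0 0 3.2 0 0" --pt "0 0 0 0 3.5 0 0" --pt "0 0 0 0 3.8 0 0" --pt "0 0 0 0 3.95 0 0" --pt "0 0 0 0 3.95 0 0"

```text
time_s: 4.7
position: [0.594, 0.241, 0.0459]
tcp_rot: [[-0.087, 0.975, -0.206], [0.996, 0.085, -0.019], [-0.001, -0.207, -0.978]]
force: [-0.5, 0.3, 0.3]
opening: 0.009
grasp_force: 0.0
```

Run:
```python
from mv import *; from rig import optics; import cv2
where(); c=optics.capture('top')
cv2.imwrite('pics/t1.png',cv2.resize(c['image'][130:310,150:310],None,fx=3,fy=3))
```

```text
t 4.7 pos [0.594  0.241  0.0459] tray [0.0401 0.0476 0.0125] F [-0.5  0.3  0.3] open 0.00903288267993144 g 0.0 j [11. 48. 77.  1. 66.  6.]
```

View pics/t1.png

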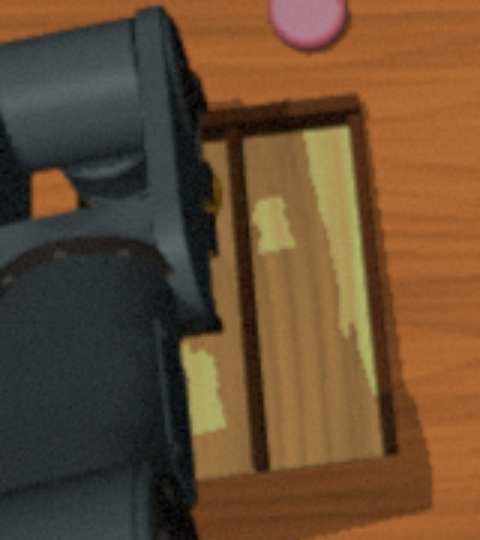

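The arm covers the lane wheel, with a little yellow showing at (215,190). I'll creep on and watch the force.

>>> send_rows --pt "0 0 0 0 0.1 0 0" --pt "0 0 0 0 0.2 0 0" --pt "0 0 0 0 0.3 0 0" --pt "0 0 0 0 0.33 0 0" --pt "0 0 0 0 0.33 0 0"

```text
time_s: 5.17
position: [0.6025, 0.242, 0.0443]
tcp_rot: [[-0.088, 0.974, -0.207], [0.996, 0.086, -0.019], [-0.001, -0.208, -0.978]]
force: [-0.2, 1.0, -0.3]
opening: 0.002
grasp_force: 0.0
```

Run:
```python
from mv import *; from h import *; from rig import optics
where(); s=read_state(); c=optics.capture('wrist'); w=wcam(s,c); cv2.imwrite('pics/w3.png',c['image'])
for p in [(.099,.047,.032),(.130,.005,0)]: print(p,proj(w,tray(*p)))
```

```text
t 5.1667 pos [0.6025 0.242  0.0443] tray [0.0488 0.0478 0.0127] F [-0.2  1.  -0.3] open 0.002058991665320635 g 0.0 j [11. 49. 76.  1. 67.  6.]
(0.099, 0.047, 0.032) [[428.57094788 277.9636    ]]
(0.13, 0.005, 0) [[458.54937576 316.47732861]]
```

View pics/w3.png

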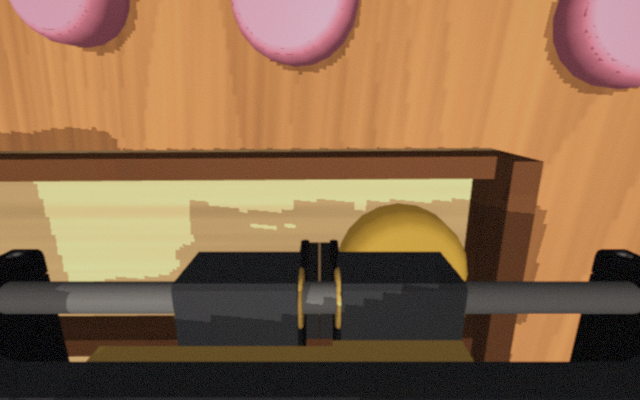

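The wheel is ahead of the fingers at (403,245), almost at the stop (472). I'll continue until the force rises.

>>> send_rows --pt "0 0 0 0 0.07 0 0" --pt "0 0 0 0 0.13 0 0" --pt "0 0 0 0 0.13 0 0"

```text
time_s: 5.47
position: [0.6064, 0.2423, 0.0435]
tcp_rot: [[-0.088, 0.975, -0.206], [0.996, 0.086, -0.019], [-0.001, -0.207, -0.978]]
force: [-0.3, 0.6, 0.0]
opening: 0.01
grasp_force: 0.0
```

>>> send_rows --pt "0 0 0 0 0.05 0 0" --pt "0 0 0 0 0.1 0 0" --pt "0 0 0 0 0.1 0 0"

```text
time_s: 5.72
position: [0.6092, 0.2425, 0.0429]
tcp_rot: [[-0.088, 0.974, -0.207], [0.996, 0.086, -0.019], [-0.001, -0.208, -0.978]]
force: [-0.2, 0.3, 0.0]
opening: 0.001
grasp_force: 0.0
```

>>> send_rows --pt "0 0 0 0 0.05 0 0" --pt "0 0 0 0 0.1 0 0" --pt "0 0 0 0 0.1 0 0"

```text
time_s: 5.97
position: [0.6104, 0.2426, 0.0426]
tcp_rot: [[-0.088, 0.974, -0.211], [0.996, 0.086, -0.019], [-0.001, -0.212, -0.977]]
force: [-5.1, -0.5, 3.0]
opening: 0.006
grasp_force: 2.4
```

>>> send_rows --pt "0 0 0 0 0.05 0 0" --pt "0 0 0 0 0.1 0 0" --pt "0 0 0 0 0.1 0 0"

```text
time_s: 6.22
position: [0.6106, 0.2427, 0.0424]
tcp_rot: [[-0.088, 0.972, -0.217], [0.996, 0.086, -0.02], [-0.001, -0.218, -0.976]]
force: [-8.4, -1.3, 8.5]
opening: 0.006
grasp_force: 5.3
```

Contact with the stop, so the left wheel is home. Back off, lift and open.

>>> send_rows --pt "0 0 0 0 -0.3 0 0" --pt "0 0 0 0 -0.8 0 0" --pt "0 0 0 0 -1 -1 0" --pt "0 0 0 0 -1 -2.3 0" --pt "0 0 0 0 -1 -3.6 1" --pt "0 0 0 0 -1 -4 1" --pt "0 0 0 0 -1 -4 1"

```text
time_s: 6.8
position: [0.6151, 0.2435, 0.1701]
tcp_rot: [[-0.088, 0.977, -0.194], [0.996, 0.086, -0.016], [0.001, -0.195, -0.981]]
force: [0.5, -0.7, -0.0]
opening: 0.151
grasp_force: 0.0
```

Run:
```python
from mv import *; where()
M=tool(tp[3],0)
for z in (.12,.005): print(units([.4747,-.0852,z],M))
```

```text
t 6.8 pos [0.6151 0.2435 0.1701] tray [0.0351 0.0483 0.1384] F [ 0.5 -0.7 -0. ] open 0.1506301843668661 g 0.0 j [11. 41. 70.  1. 80.  6.]
([-2.24, -0.01, 0.03], [-10.51, -5.19, 2.73])
([-2.24, -0.01, 0.03], [-10.51, -4.44, 6.49])
```

>>> send_rows --pt "-2.24 0 0 -10.5 -5.2 2.5 1" --pt "-2.24 0 0 -10.5 -5.2 2.5 1" --pt "-2.24 0 0 -10.5 -5.2 2.5 1" --pt "-2.24 0 0 -10.5 -5.2 2.5 1" --pt "-2.24 0 0 -10.5 -5.2 2.5 1" --pt "-2.24 0 0 -10.5 -5.2 2.5 1" --pt "-2.24 0 0 -10.5 -5.2 2.5 1" --pt "-2.24 0 0 -10.5 -5.2 2.5 1" --pt "-2.24 0 0 -10.5 -5.2 2.5 1" --pt "-2.24 0 0 -10.5 -5.2 2.5 1" --pt "-2.24 0 0 -10.5 -5.2 2.5 1" --pt "-2.24 0 0 -10.5 -5.2 2.5 1" --pt "-2.24 0 0 -10.5 -5.2 2.5 1" --pt "-2.24 0 0 -10.5 -5.2 2.5 1"

```text
time_s: 7.97
position: [0.4709, -0.0846, 0.1244]
tcp_rot: [[-0.09, 0.996, -0.014], [0.996, 0.09, -0.002], [-0.001, -0.014, -1.0]]
force: [0.4, 0.8, 0.0]
opening: 0.997
grasp_force: 0.0
```

Run:
```python
from mv import *; from rig import optics; import cv2
where()
for z in (.04,.005): print(units([.4747,-.0852,z],tool(tp[3],0)))
c=optics.capture('top'); cv2.imwrite('pics/t2.png',cv2.resize(c['image'][130:310,150:420],None,fx=2.8,fy=2.8))
```

```text
t 7.9667 pos [ 0.4709 -0.0846  0.1244] tray [-0.1232 -0.2663  0.058 ] F [0.4 0.8 0. ] open 0.9974929077581954 g 0.0 j [-23.  28. 108.  -1.  45. -28.]
([-0.16, 0.01, 0.06], [-0.03, 0.16, 2.81])
([-0.16, 0.01, 0.06], [-0.03, 0.18, 3.98])
```

View pics/t2.png

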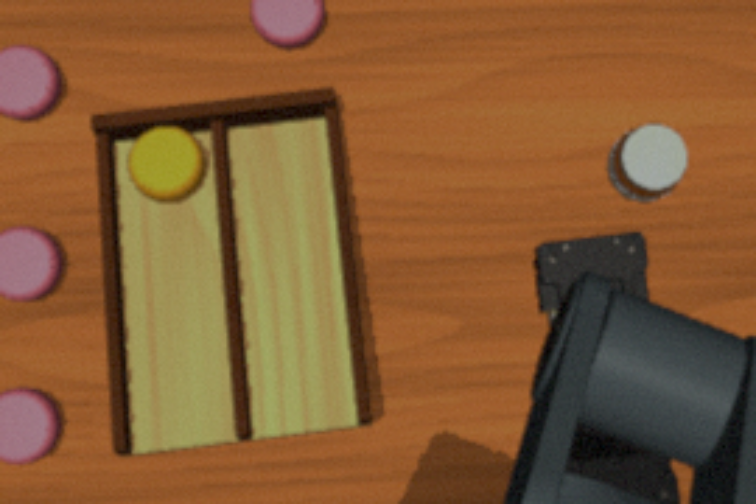

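The left wheel now touches the stop at (166,162) in the crop. The gripper is short of the jar. Descend and grip.

>>> send_rows --pt "-0.16 0 0 0 0.16 1.3 1" --pt "-0.16 0 0 0 0.16 2.4 1" --pt "-0.16 0 0 0 0.17 3.2 1" --pt "-0.16 0 0 0 0.18 3.7 1" --pt "-0.16 0 0 0 0.18 3.9 1" --pt "-0.16 0 0 0 0.18 3.9 0" --pt "-0.16 0 0 0 0.18 3.9 0" --pt "-0.16 0 0 0 0.18 3.9 0" --pt "-0.16 0 0 0 0.18 3.9 0" --pt "-0.16 0 0 0 0.18 3.9 0" --pt "-0.16 0 0 0 0.18 3.9 0" --pt "-0.16 0 0 0 0.18 3.9 0" --pt "-0.16 0 0 0 0.18 3.9 0"

```text
time_s: 9.1
position: [0.4749, -0.0858, 0.0085]
tcp_rot: [[-0.088, 0.996, 0.002], [0.996, 0.088, -0.001], [-0.002, 0.002, -1.0]]
force: [-0.4, 0.4, 6.9]
opening: 0.697
grasp_force: 30.0
```

>>> send_rows --pt "0 0 0 0 0 -1 0" --pt "0 0 0 0 0 -2.3 0" --pt "0 0 0 0 0 -3.6 0" --pt "0 0 0 0 0 -4 0" --pt "0 0 0 0 0 -4 0"

```text
time_s: 9.52
position: [0.4764, -0.0864, 0.131]
tcp_rot: [[-0.088, 0.996, 0.008], [0.996, 0.088, -0.004], [-0.005, 0.007, -1.0]]
force: [0.5, 0.5, -1.3]
opening: 0.699
grasp_force: 30.0
```

Run:
```python
from mv import *; where()
for p in [(-.02,-.047,.10),(-.02,-.047,.03)]: print(units(tray(*p),tool(tp[3],12)))
```

```text
t 9.5167 pos [ 0.4764 -0.0864  0.131 ] tray [-0.1193 -0.2687  0.0655] F [ 0.5  0.5 -1.3] open 0.6988343706493652 g 29.99967614421621 j [-24.  28. 107.  -0.  44. -29.]
([2.48, 0.06, 0.03], [7.38, 3.5, -0.44])
([2.48, 0.06, 0.03], [7.39, 3.0, 1.83])
```

Gripped at 60.6 mm (opening 0.70); the wheel's base is about 8 mm beyond the TCP. Carry it over the right lane.

>>> send_rows --pt "2.48 0.06 0.03 7.4 3.5 -0.44 0" --pt "2.48 0.06 0.03 7.4 3.5 -0.44 0" --pt "2.48 0.06 0.03 7.4 3.5 -0.44 0" --pt "2.48 0.06 0.03 7.4 3.5 -0.44 0" --pt "2.48 0.06 0.03 7.4 3.5 -0.44 0" --pt "2.48 0.06 0.03 7.4 3.5 -0.44 0" --pt "2.48 0.06 0.03 7.4 3.5 -0.44 0" --pt "2.48 0.06 0.03 7.4 3.5 -0.44 0" --pt "2.48 0.06 0.03 7.4 3.5 -0.44 0" --pt "2.48 0.06 0.03 7.4 3.5 -0.44 0"

```text
time_s: 10.35
position: [0.5581, 0.1435, 0.1394]
tcp_rot: [[-0.083, 0.973, -0.217], [0.997, 0.082, -0.014], [0.004, -0.218, -0.976]]
force: [-0.4, 0.1, -0.8]
opening: 0.699
grasp_force: 30.0
```

Run:
```python
from mv import *; where()
for p in [(-.02,-.047,.03),(-.02,-.047,.012)]: print(units(tray(*p),tool(tp[3],12)))
```

```text
t 10.35 pos [0.5581 0.1435 0.1394] tray [-0.0224 -0.0465  0.0948] F [-0.4  0.1 -0.8] open 0.698647422217218 g 29.9997130734846 j [ 3. 38. 84. -0. 71. -1.]
([-0.12, -0.05, -0.01], [-0.03, 0.1, 2.16])
([-0.12, -0.05, -0.01], [-0.03, 0.11, 2.76])
```

Lower gently until there is contact.

>>> send_rows --pt "-0.12 -0.05 0 0 0.1 0.9 0" --pt "-0.12 -0.05 0 0 0.1 1.6 0" --pt "-0.12 -0.05 0 0 0.1 2.1 0" --pt "-0.12 -0.05 0 0 0.1 2.4 0" --pt "-0.12 -0.05 0 0 0.1 2.6 0" --pt "-0.12 -0.05 0 0 0.1 2.6 0"

```text
time_s: 10.85
position: [0.5446, 0.1429, 0.0628]
tcp_rot: [[-0.084, 0.975, -0.206], [0.996, 0.082, -0.017], [-0.0, -0.207, -0.978]]
force: [-0.9, 0.3, -0.5]
opening: 0.702
grasp_force: 30.0
```

>>> send_rows --pt "0 0 0 0 0 0.1 0" --pt "0 0 0 0 0 0.13 0" --pt "0 0 0 0 0 0.13 0"

```text
time_s: 11.1
position: [0.5453, 0.1439, 0.0605]
tcp_rot: [[-0.085, 0.976, -0.202], [0.996, 0.084, -0.017], [-0.0, -0.203, -0.979]]
force: [0.1, 0.2, -0.0]
opening: 0.699
grasp_force: 30.0
```

>>> send_rows --pt "0 0 0 0 0 0.1 0" --pt "0 0 0 0 0 0.1 0"

```text
time_s: 11.27
position: [0.5442, 0.144, 0.0571]
tcp_rot: [[-0.086, 0.975, -0.203], [0.996, 0.084, -0.018], [-0.0, -0.204, -0.979]]
force: [-0.5, 0.5, -0.4]
opening: 0.696
grasp_force: 30.0
```

>>> send_rows --pt "0 0 0 0 0 0.1 0" --pt "0 0 0 0 0 0.1 0"

```text
time_s: 11.43
position: [0.5438, 0.1439, 0.054]
tcp_rot: [[-0.086, 0.975, -0.203], [0.996, 0.084, -0.017], [0.0, -0.204, -0.979]]
force: [0.1, 0.2, 0.2]
opening: 0.701
grasp_force: 30.0
```

>>> send_rows --pt "0 0 0 0 0 0.1 0" --pt "0 0 0 0 0 0.1 0"

```text
time_s: 11.6
position: [0.5439, 0.144, 0.0539]
tcp_rot: [[-0.086, 0.976, -0.202], [0.996, 0.084, -0.017], [0.0, -0.203, -0.979]]
force: [0.2, 0.2, 14.0]
opening: 0.698
grasp_force: 30.0
```

>>> send_rows --pt "0 0 0 0 0 0.07 0" --pt "0 0 0 0 0 0.07 0"

```text
time_s: 11.77
position: [0.5439, 0.144, 0.0538]
tcp_rot: [[-0.086, 0.976, -0.201], [0.996, 0.084, -0.017], [-0.0, -0.202, -0.979]]
force: [-1.6, 1.1, 23.8]
opening: 0.696
grasp_force: 30.0
```

Contact with the floor: fitted height confirmed to about 1 mm. Release, lift, shut and move behind the wheel.

>>> send_rows --pt "0 0 0 0 0 -0.17 0" --pt "0 0 0 0 0 -0.17 0.9" --pt "0 0 0 0 0 -0.17 0.9" --pt "0 0 0 0 0 -0.17 0.9" --pt "0 0 0 0 0 -0.17 0.9" --pt "0 0 0 0 0 -0.17 0.9" --pt "0 0 0 0 0 -1 0.9" --pt "0 0 0 0 0 -2 0.9" --pt "0 0 0 0 0 -2.6 0" --pt "0 0 0 0 -1.2 -2.6 0" --pt "0 0 0 0 -2.4 -2.6 0" --pt "0 0 0 0 -2.4 -2.6 0" --pt "0 0 0 0 -2.4 -2.6 0" --pt "0 0 0 0 -2.4 -2.6 0" --pt "0 0 0 0 -2.4 -2.6 0" --pt "0 0 0 0 -2.4 -2.6 0" --pt "0 0 0 0 -2.4 -2.6 0" --pt "0 0 0 0 -2.4 -2.6 0" --pt "0 0 0 0 -2.4 -2.6 0"

```text
time_s: 13.35
position: [0.4885, 0.139, 0.1399]
tcp_rot: [[-0.085, 0.975, -0.204], [0.996, 0.084, -0.017], [0.0, -0.205, -0.979]]
force: [-0.2, -0.4, -0.7]
opening: 0.147
grasp_force: 0.0
```

Run:
```python
from mv import *; from rig import optics; import cv2
where()
for p in [(-.09,-.047,.012)]: print(units(tray(*p),tool(tp[3],12)))
c=optics.capture('scene'); cv2.imwrite('pics/s2.png',cv2.resize(c['image'][150:310,260:460],None,fx=3,fy=3))
```

```text
t 13.35 pos [0.4885 0.139  0.1399] tray [-0.0907 -0.045   0.0807] F [-0.2 -0.4 -0.7] open 0.14719030844131992 g 0.0 j [ 3. 33. 95. -0. 64. -1.]
([0.04, 0.0, 0.01], [-0.06, 0.01, 2.29])
```

View pics/s2.png

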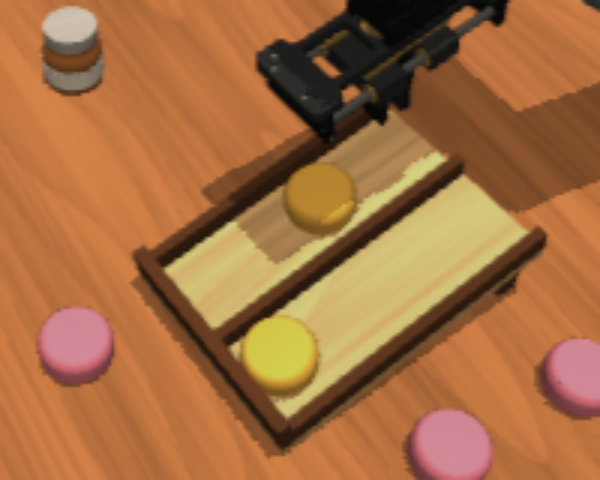

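The table wheel lies flat in the right lane at (320,198) in the crop. The left wheel is at its stop at (280,354). Lower and push to TCP x≈0.045.

>>> send_rows --pt "0 0 0 -0.06 0 0 0" --pt "0 0 0 -0.06 0 0.6 0" --pt "0 0 0 -0.06 0 1.4 0" --pt "0 0 0 -0.06 0 2 0" --pt "0 0 0 -0.06 0 2.25 0" --pt "0 0 0 -0.06 0 2.25 0" --pt "0 0 0 -0.06 0.5 2.25 0" --pt "0 0 0 -0.06 0.9 2.25 0" --pt "0 0 0 -0.06 1.2 2.25 0" --pt "0 0 0 -0.06 1.5 2.25 0" --pt "0 0 0 -0.06 1.8 2.25 0" --pt "0 0 0 -0.06 2.1 2.25 0" --pt "0 0 0 -0.06 2.4 2.25 0" --pt "0 0 0 -0.06 2.7 2.25 0" --pt "0 0 0 -0.06 3.0 2.25 0" --pt "0 0 0 -0.06 3.3 2.25 0" --pt "0 0 0 -0.06 3.6 2.25 0" --pt "0 0 0 -0.06 3.9 2.25 0" --pt "0 0 0 -0.06 4.2 2.25 0" --pt "0 0 0 -0.06 4.4 2.25 0"

```text
time_s: 15.07
position: [0.6047, 0.1472, 0.0467]
tcp_rot: [[-0.085, 0.975, -0.203], [0.996, 0.084, -0.017], [0.0, -0.204, -0.979]]
force: [0.3, 0.0, 0.5]
opening: 0.001
grasp_force: 0.2
```

```bash
python3 -c "
from mv import *; where()"
```

```text
t 15.0667 pos [0.6047 0.1472 0.0467] tray [ 0.0426 -0.0468  0.0138] F [0.3 0.  0.5] open 0.0011894776989008736 g 0.16157946905877907 j [ 4. 47. 80. -0. 65. -1.]
```

>>> send_rows --pt "0 0 0 0 0.1 0 0" --pt "0 0 0 0 0.2 0 0" --pt "0 0 0 0 0.3 0 0" --pt "0 0 0 0 0.4 0 0" --pt "0 0 0 0 0.4 0 0"

```text
time_s: 15.48
position: [0.6156, 0.1482, 0.0445]
tcp_rot: [[-0.085, 0.975, -0.203], [0.996, 0.084, -0.017], [-0.0, -0.204, -0.979]]
force: [0.3, 0.2, 0.4]
opening: 0.005
grasp_force: 0.0
```

>>> send_rows --pt "0 0 0 0 0.05 0 0" --pt "0 0 0 0 0.1 0 0" --pt "0 0 0 0 0.1 0 0"

```text
time_s: 15.73
position: [0.6181, 0.1484, 0.044]
tcp_rot: [[-0.086, 0.975, -0.203], [0.996, 0.084, -0.017], [-0.0, -0.204, -0.979]]
force: [-0.7, 0.3, -0.3]
opening: 0.009
grasp_force: 0.0
```

>>> send_rows --pt "0 0 0 0 0.05 0 0" --pt "0 0 0 0 0.07 0 0" --pt "0 0 0 0 0.07 0 0"

```text
time_s: 15.98
position: [0.6198, 0.1486, 0.0436]
tcp_rot: [[-0.086, 0.975, -0.204], [0.996, 0.084, -0.018], [0.0, -0.205, -0.979]]
force: [-0.6, -0.6, 0.7]
opening: 0.003
grasp_force: 0.5
```

>>> send_rows --pt "0 0 0 0 0.05 0 0" --pt "0 0 0 0 0.07 0 0" --pt "0 0 0 0 0.07 0 0"

```text
time_s: 16.23
position: [0.62, 0.1487, 0.0435]
tcp_rot: [[-0.086, 0.974, -0.209], [0.996, 0.084, -0.018], [-0.0, -0.209, -0.978]]
force: [-4.4, -0.6, 5.3]
opening: 0.008
grasp_force: 3.0
```

>>> send_rows --pt "0 0 0 0 0.05 0 0" --pt "0 0 0 0 0.07 0 0" --pt "0 0 0 0 0.07 0 0"

```text
time_s: 16.48
position: [0.6201, 0.1487, 0.0435]
tcp_rot: [[-0.086, 0.973, -0.213], [0.996, 0.084, -0.019], [-0.0, -0.214, -0.977]]
force: [-9.2, -0.5, 7.9]
opening: 0.005
grasp_force: 4.9
```

At the stop. Back off, lift and clear the view.

>>> send_rows --pt "0 0 0 0 -0.3 0 0" --pt "0 0 0 0 -0.8 0 0" --pt "0 0 0 0 -1 -1 0" --pt "0 0 0 0 -1 -2.3 0" --pt "0 0 0 0 -1.5 -3.6 0" --pt "0 0 0 -2 -2 -4.5 0" --pt "0 0 0 -4 -3 -4.5 0" --pt "0 0 0 -6 -4 -4.5 0" --pt "0 0 0 -7 -4 -4.5 0" --pt "0 0 0 -7 -4 -4.5 0" --pt "0 0 0 -7 -4 -4.5 0"

```text
time_s: 17.4
position: [0.5525, -0.0728, 0.2002]
tcp_rot: [[-0.083, 0.976, -0.2], [0.997, 0.08, -0.02], [-0.003, -0.201, -0.98]]
force: [-0.1, 0.7, 0.5]
opening: 0.004
grasp_force: 0.0
```

Run:
```python
from mv import *; from h import *; from rig import optics
where(); C={n:optics.capture(n) for n in('scene','top')}
a=cv2.resize(C['top']['image'][150:300,170:300],None,fx=3,fy=3); b=cv2.resize(C['scene']['image'][170:310,290:450],None,fx=2.8,fy=2.8)
o=np.zeros((450,840,3),np.uint8); o[:,:390]=a; o[:b.shape[0],390:390+b.shape[1]]=b[:, :450]; cv2.imwrite('pics/f.png',o[:,:800])
for y in(.047,-.047): print({n:proj(C[n],tray(.099,y,.032))[0].round(1).tolist() for n in C})
```

```text
t 17.4 pos [ 0.5525 -0.0728  0.2002] tray [-0.0584 -0.2615  0.1493] F [-0.1  0.7  0.5] open 0.003833305947497662 g 0.0 j [-17.  31.  85.  -5.  74. -20.]
{'scene': [351.5, 266.1], 'top': [208.3, 185.2]}
{'scene': [328.2, 238.4], 'top': [249.9, 180.7]}
```

View pics/f.png

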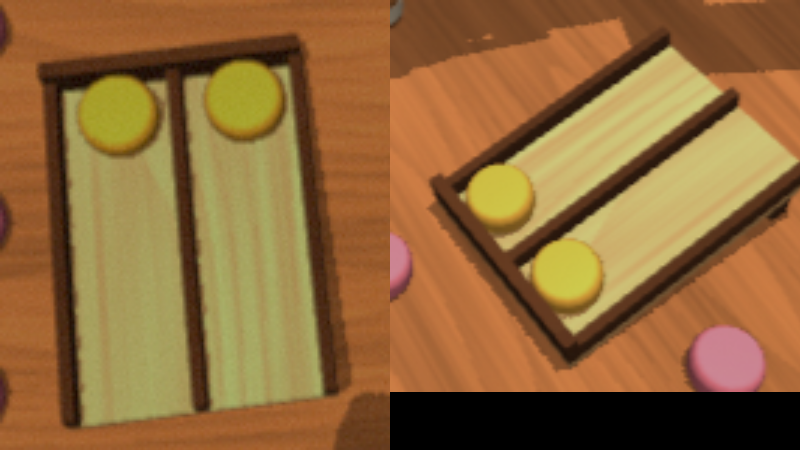

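Both wheels lie flat against the stop, at (118,115) and (244,99) in the top crop, one per lane. The arm is clear, so I'll hand in.

```bash
python3 -c "
from rig import bot
print(bot.hand_in())"
```

```text
the job is handed in; nothing more can be done
None
```

I handed the job in at about 17.5 s: both yellow wheels lie flat against the back stop, one in each lane, the red wheel was never touched, and the hand-in returned no verdict.

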